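# Index the colony magnifier over the red dish

### The job

Swing the bench magnifier one hole over, so that its lens stands above the petri dish with the red agar: hook a fingertip under the yellow pull ring, gently lift the spring pin out of its hole, swing the arm one hole (not past it) and let the ring go so that the pin drops fully home in the new hole. Leave both dishes and everything else on the bench where they stand, and lift nothing but the pin.

Things in the scene. Friction and masses are not known exactly. Their poses are not given: they have to be found in the camera images.
- pivot (a point): Foot of the upright pivot of the bolted-down magnifier stand, at bench height. A level white arm runs both ways from it: at the start the spring pin's side points roughly to the robot's right (-y), the lens side to its left. Site +x is the line pivot to lens when swing_arm = 0. Top of the arm 78 mm, of the black cap on the pivot 92 mm, of the steel boss (24 mm wide) round the pin 98 mm above the bench.
- plate (a point): Top of the fixed blue index plate at its middle hole (62 mm above the bench, 130 mm from the pivot). Five holes, 14 mm wide, on an arc of 130 mm radius about the pivot, one hole = 0.419 rad (24 deg) apart, at swing_arm = -0.838, -0.419, 0, 0.419, 0.838.
- swing_arm (a joint): Angle of the arm about the vertical pivot, rad, counter-clockwise from above positive; 0 in the middle hole, where it always starts; stops at +-1.0. With the pin out it turns with light friction (about 1 N at the ring); with the pin home it has 0.01 rad of play. Pin and lens are on opposite sides of the pivot, so they move in opposite directions.
- index_pin (a joint): Height of the upright steel spring pin (11 mm thick, round nose, on the arm 130 mm from the pivot), m: 0 = fully home in a hole, 0.012 = nose riding on the plate between holes, 0.022 = upper stop. Spring and weight pull it down with about 5 N at home, 9 N at the top. Let go between holes it rides on the plate and drops in by itself when the arm is pushed on to the next hole.
- ring_window (a point): Centre of the opening of the yellow pull ring on top of the pin: 111 mm from the pivot, 127 mm above the bench with the pin home; moves with arm and pin. The opening is 60 mm wide (level, across the arm) by 46 mm, of 8 mm round bar. The ring leans 45 deg towards the pivot. A finger slanting down at 45 deg from the pin end towards the pivot passes straight through, with 25 mm free beyond.
- ring_bar (a point): Centre of the ring's upper cross bar (8 mm round), the one to hook a fingertip under: 92 mm from the pivot, 146 mm above the bench with the pin home. The lower bar is right above the pin, 38 mm lower and 38 mm further from the pivot. Raising a slanted finger under the upper bar raises ring and pin straight up.
- lens (a point): Centre of the magnifier's round lens, 96 mm outside, 72 mm above the bench, 140 mm from the pivot on the side away from the pin. Not to be handled.
- dish_red_c (a point): Centre of the closed petri dish with dark RED agar, 90 mm wide, 15 mm high, loose on a black round seat (10 mm high) of the stand, under where the lens comes when the arm is one hole to that side. It may be on either side.
- dish_amber_c (a point): Centre of the petri dish with pale amber agar, same size, on the other seat.
- spare_dish: A third petri dish (green-brown agar), 90 mm wide, 15 mm high, loose on the bench to one side of the stand; origin at the centre of its underside. Bystander.
- reagent: Amber glass jar with black cap, 60 mm wide, 120 mm high, loose beside the stand; origin at the centre of its underside. Bystander.
- beaker: Glass beaker, 68 mm wide, 90 mm high, loose beside the stand; origin at the centre of its underside. Bystander.
- timer: White pocket timer, 50 by 65 by 20 mm, lying loose beside the stand; origin at the centre of its underside. Bystander.
Things that resemble listed ones, but are neither listed nor needed, are in the scene too. What is shaped like the part that bears dish_red_c but turquoise is not meant.

How it is judged:
By the outcome, as a careful person would: the job done as asked, in the order asked, and still so for the second after the job is handed in, with the robot touching nothing.
It also fails if it takes over 51 s, if anything falls off the work surface, if the arm or the gripper's body presses on something with over 40 N, if the wrist force passes 120 N, or if a joint passes its speed limit or range.

### The arm

A 6-joint arm with a two-finger parallel gripper is mounted at the origin on the work surface. World frame = base frame: x ahead of the robot, y to its left, z up, the work surface at z = 0. Lengths are in mm, angles in degrees, forces in N, time in s.
With the tool pointing down it reaches from about 275 to 875 mm from the base axis. Payload 12.5 kg.
Tool frame: the origin (TCP) lies midway between the tips of the shut fingers; the grasp point (between the pads) lies 19 mm behind it; z points along the fingers, y is the line along which they close (so a half turn about z gives the same grasp; the last joint's range is limited). The gripper opens to 85 mm and grips with 20 to 120 N. Pads are 22 mm wide; open, the fingers measure 114 mm over their backs; the gripper's body (76 mm by 85 mm) begins 54 mm behind the grasp point. The pads swing forward as they close: fully open they stand 13 mm farther back than shut.
Start: joints at [63.163, 20.094, 94.641, -0, 65.266, -4.847], TCP at [205.914, 509.984, 231.29] pointing down, gripper open.
Joint ranges: [-157.81, 157.81], [-45, 120.19], [0.68, 151.7], [-89.99, 269.99], [4.06, 180], [-164.3, 164.3]. Speed limits (degrees/s): [127.2, 127.2, 159.86, 180, 180, 180].

### API

Orientations are given as [roll, pitch, yaw] about the fixed x, y, z axes, in that order (R = Rz(yaw) Ry(pitch) Rx(roll)).
In Python, from cell import * gives the robot as it stands. Calls block until the motion is done:
- goto(position, orientation): joint-space move of the TCP to a pose.
- move_linear(position, max_speed=150, rot=None, contact_N=None): straight line of the TCP; rot=None keeps the orientation; max_speed is the mean speed in mm/s. With contact_N (N) it stops when the force on the tool has changed by that much, and returns True; else False.
- move_j(angles): joint-space move.
- set_gripper(opening, squeeze=None): opening from 0.0 (shut) to 1.0 (fully open); squeeze is the grip in N (None keeps the last); returns when the fingers have stopped.
- pause(seconds).
- ik(position, orientation): joint angles nearest the present ones, or None.
- sense(): the state.
- snapshot(name): name is "side" or "top" or "wrist"; returns the picture (480x640x3 uint8, red, green, blue); there is no depth.
- get_calibration(name): a dict with "mtx" (3x3 intrinsics, pixels), "world_from_camera" (4x4, takes a point from camera to world coordinates); the wrist camera has in their place "mount" (4x4, takes a point from camera to tool coordinates, whose origin is the TCP and whose axes are the flange's). Camera axes: x right, y down, z forward; pixel columns grow to the right and rows downward; lengths in mm; the calibration is good to about 2 mm. A picture is of the moment at which its call begins: read the wrist's pose just before it. get_calibration takes no time and is no camera call.
A pose or a line that the arm cannot do raises Unreachable and nothing moves.
- close_job(): hands the job in; it is judged then, once.
The state is a dict: "t": time; "joint_positions": joint angles; "qd": joint speeds; "joint_efforts": joint torques, N m; "eef_pos": TCP position; "ee_rot": TCP orientation; "ft_force": force on the tool from outside, world axes, zero at the start; "torque": the same for the moment, N m; "gripper_width": opening from 0.0 (shut) to 1.0 (fully open); "gripper_force": force on a finger pad.
Only numpy, scipy, OpenCV 4.12 (cv2) and the standard library are available. Lean on these libraries where they do the work, as an engineer would, in place of code of your own. Each camera call takes 0.05 s, during which the arm holds its last target. There are 200 camera calls.

## Working session

There is one attempt and no reset: what is moved stays moved. The work goes in short steps, each a Python script; the robot and the scene stay as the last script left them, time stands still between calls to the robot, and variables do not carry over. Pictures are saved under pics/ and viewed, at most 10 in all, crops included, and the job is handed in when it is done.

```bash
mkdir -p pics
python3 - <<'E'
from cell import *
import cv2,numpy as np
for n in("top","side"):
    p=snapshot(n);cv2.imwrite(f"pics/{n}0.png",p[:,:,::-1])
    c=get_calibration(n);print(n,np.round(c["mtx"],1).tolist(),np.round(c["world_from_camera"],3).tolist())
print(get_calibration("wrist"));print(sense())
E
```

```text
top [[618.3, 0.0, 314.1], [0.0, 618.3, 233.1], [0.0, 0.0, 1.0]] [[0.143, -0.967, 0.213, 338.049], [-0.99, -0.138, 0.035, 67.302], [-0.004, -0.216, -0.976, 1127.562], [0.0, 0.0, 0.0, 1.0]]
side [[622.6, 0.0, 319.5], [0.0, 622.6, 239.7], [0.0, 0.0, 1.0]] [[0.966, -0.199, 0.164, 380.879], [-0.257, -0.749, 0.61, -614.84], [0.001, -0.632, -0.775, 1029.24], [0.0, 0.0, 0.0, 1.0]]
{'mtx': array([[371.41146924,   0.        , 321.9709517 ],
       [  0.        , 371.41146924, 239.92496341],
       [  0.        ,   0.        ,   1.        ]]), 'mount': array([[-1.01180717e-03, -9.47529550e-01, -3.19666590e-01,
         8.23262813e+01],
       [ 9.99998655e-01, -5.46078372e-04, -1.54655017e-03,
        -3.80086315e-01],
       [ 1.29083898e-03, -3.19667725e-01,  9.47528828e-01,
        -1.43171115e+02],
       [ 0.00000000e+00,  0.00000000e+00,  0.00000000e+00,
         1.00000000e+00]])}
{'t': 0.1, 'joint_positions': array([ 6.31636814e+01,  2.01216723e+01,  9.46714790e+01, -6.09811053e-04,
        6.52657611e+01, -4.84619976e+00]), 'qd': array([-0.02849903,  0.00205917, -0.14448962,  0.03350843, -0.04046812,
       -0.17532311]), 'joint_efforts': array([ 1.53444336e-03, -5.06838155e+01, -2.91873229e+01, -3.40463998e-05,
        2.68919612e-03, -2.22467702e-05]), 'eef_pos': array([205.78644779, 509.74437469, 230.8201927 ]), 'ee_rot': array([-1.79941251e+02, -4.42537356e-03,  1.58010134e+02]), 'ft_force': array([-0.61405183, -0.9432901 ,  0.26138977]), 'torque': array([-0.02441501,  0.04006266, -0.00585676]), 'gripper_force': 0.0, 'gripper_width': 0.9986129880262906}
```

View pics/top0.png

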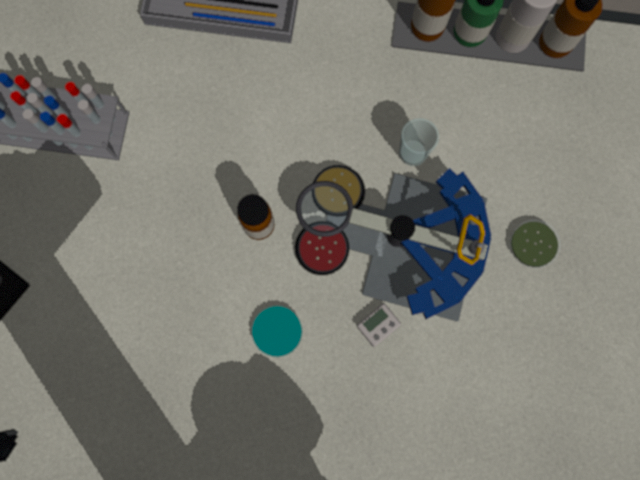

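View pics/side0.png

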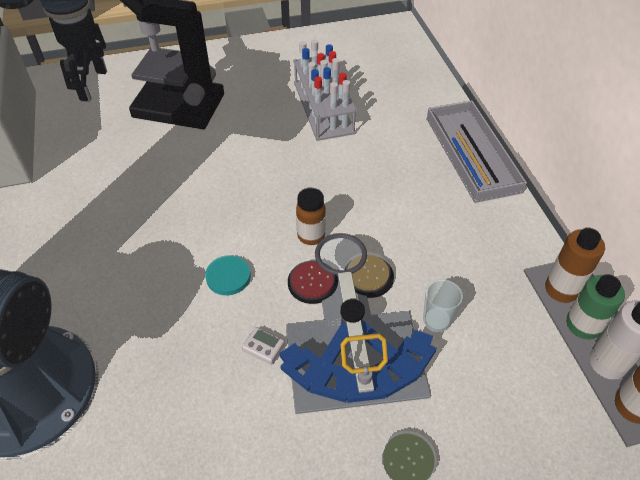

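Top view: cap (402,228), lens ring (324,208), yellow ring (471,240), red dish (322,248) on the robot's side of the lens. The lens must go +y → −x, so the swing is +0.419. The side view agrees, with cap (352,310) and yellow ring (364,353).

```bash
cat > h.py <<'E'
from cell import *
import cv2,numpy as np
def ray(n,uv):
    c=get_calibration(n);W=c["world_from_camera"]
    d=W[:3,:3]@np.linalg.inv(c["mtx"])@np.array([*uv,1.]);return W[:3,3],d/np.linalg.norm(d)
def onz(n,uv,z):
    o,d=ray(n,uv);return o+d*(z-o[2])/d[2]
def tri(a,b):
    A=0;B=0
    for o,d in(a,b):
        P=np.eye(3)-np.outer(d,d);A=A+P;B=B+P@o
    return np.linalg.solve(A,B)
def yellow(img):
    h=cv2.cvtColor(img,cv2.COLOR_RGB2HSV);return cv2.inRange(h,(18,150,120),(32,255,255))
def biggest(m):
    c,_=cv2.findContours(m,cv2.RETR_EXTERNAL,cv2.CHAIN_APPROX_NONE);return max(c,key=cv2.contourArea)
E
python3 - <<'E'
from h import *
rc=[];cap=[]
for n,box in(("top",(385,212,420,245)),("side",(335,295,370,325))):
    p=cv2.imread(f"pics/{n}0.png")[:,:,::-1].copy()
    c=biggest(yellow(p));r=cv2.minAreaRect(c);rc.append(r[0])
    x0,y0,x1,y1=box;k=biggest(cv2.inRange(p[y0:y1,x0:x1].copy(),(0,0,0),(40,40,40)))
    (u,v),rad=cv2.minEnclosingCircle(k);cap.append((u+x0,v+y0));print(n,r,cap[-1],rad)
print("ring",tri(ray("top",rc[0]),ray("side",rc[1])),onz("top",rc[0],127))
print("cap",[onz("top",cap[0],z) for z in(85,92)],onz("side",cap[1],85))
print("lens",onz("top",(324,208.5),72),"red",onz("top",(322,248),20),"amber",onz("top",(338,189),20))
E
```

```text
top ((471.3337097167969, 239.698486328125), (21.633358001708984, 46.41675567626953), 13.392498016357422) (400.31818199157715, 230.1363639831543) 16.167739868164062
side ((363.8466796875, 353.1715087890625), (36.67972183227539, 46.117103576660156), 83.41805267333984) (352.20945930480957, 310.6013517379761) 12.157851219177246
ring [ 580.30549545 -154.67879562  130.19942087] [ 582.31550682 -155.41478542  127.        ]
cap [array([592.03836395, -41.94139775,  85.        ]), array([590.3330212 , -41.20791506,  92.        ])] [594.66447582 -44.62988373  85.        ]
lens [615.04528414  94.30273093  72.        ] red [554.41415882  88.87567353  20.        ] amber [669.57326013  75.03115501  20.        ]
```

```bash
cat >> h.py <<'E'
from scipy.spatial.transform import Rotation as Ro
PIV=np.array([595.5,-45.,0]);A0=np.radians(82.1)
def pose(sw,r,z,yawx=0,slant=45):
    """TCP pose: r from pivot on pin side at swing sw, height z, slanted down toward the pivot"""
    a=A0+sw;i=np.array([np.cos(a),np.sin(a),0]);k=np.array([0,0,1.]);s=np.radians(slant)
    zt=i*np.cos(s)-k*np.sin(s);xt=i*np.sin(s)+k*np.cos(s);yt=np.cross(zt,xt)
    return PIV-i*r+k*z,Ro.from_matrix(np.c_[xt,yt,zt]).as_euler("xyz",degrees=True)
E
python3 - <<'E'
from h import *
print("microscope base",onz("side",(180,110),0),onz("side",(180,10),250))
for sw in(0,.2,.419):
    for b in(120,60,0,-12):
        q=ik(*pose(sw,111+b*.707,127+b*.707)); print(sw,b,None if q is None else np.round(q,0))
E
```

```text
microscope base [362.44566178 702.65081644   0.        ] [410.15521582 742.25266432 250.        ]
0 120 [-42.  40.  76.  36.  92. -42.]
0 60 [-39.  41.  81.  37.  86. -44.]
0 0 [-36.  43.  86.  39.  80. -45.]
0 -12 [-35.  43.  86.  40.  79. -45.]
0.2 120 [-38.  47.  64.  33. 101. -45.]
0.2 60 [-36.  47.  70.  33.  94. -46.]
0.2 0 [-33.  47.  76.  35.  88. -48.]
0.2 -12 [-32.  48.  77.  35.  87. -48.]
0.419 120 [-34.  55.  49.  29. 111. -48.]
0.419 60 [-32.  53.  58.  29. 104. -50.]
0.419 0 [-30.  52.  66.  30.  97. -52.]
0.419 -12 [-29.  52.  67.  30.  95. -52.]
```

Run:
```python
from h import *
p=sense()["eef_pos"];move_linear([p[0],p[1],430],250)
set_gripper(0)
P,R=pose(0,111+85,127+85+180);goto(P,R)
P,R=pose(0,111+85,127+85);move_linear(P,150,R)
s=sense();im=snapshot("wrist");cv2.imwrite("pics/w1.png",im[:,:,::-1])
print(s["t"],s["eef_pos"],P,s["ee_rot"],R,s["gripper_width"],s["ft_force"])
```

```text
6.125 [ 568.84139967 -239.33816084  212.89344842] [ 568.56086898 -239.13985479  212.        ] [179.89169447 -44.95476822  82.18083973] [180.  -45.   82.1] -0.0009226113439748975 [-0.61756167 -0.07067823  0.17438097]
```

View pics/w1.png

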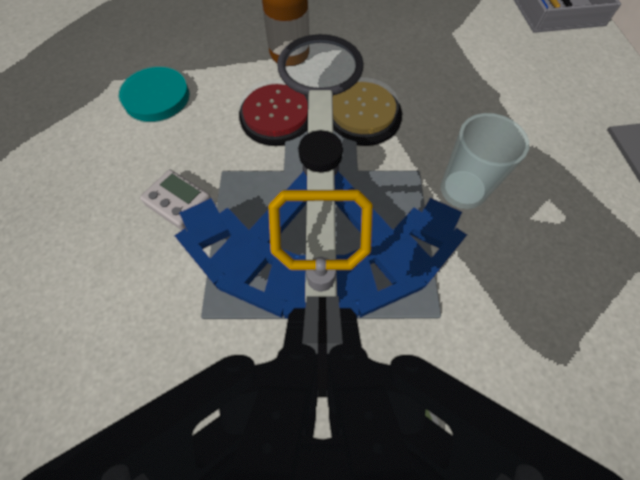

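Wrist view: ring outline about (268–372, 190–271), with the fingers in line at column 320. The red dish is on the left and amber on the right, as expected. I'll check the ring's offset against the tool frame.

Run:
```python
from h import *
im=cv2.imread("pics/w1.png")[:,:,::-1].copy()
c=biggest(yellow(im));x,y,w,h=cv2.boundingRect(c);print(x,y,w,h)
C=get_calibration("wrist");M=C["mount"]
T=[568.84,-239.34,212.89];R=Ro.from_euler("xyz",[179.89,-44.95,82.18],degrees=True).as_matrix()
for uv in((x+w/2,y+4),(x+w/2,y+h-4),(x+4,y+h/2),(x+w-4,y+h/2),(320.5,151)):
    d=M[:3,:3]@np.linalg.inv(C["mtx"])@[*uv,1.];p=M[:3,3]+d*(120-M[2,3])/d[2]
    wd=R@d;wo=R@M[:3,3]+T;cap=wo+wd*(92-wo[2])/wd[2]
    print(np.round(p,1),np.round(R@p+T,1),"z92:",np.round(cap,1))
```

```text
268 190 103 80
[ 28.1  -1.8 120. ] [ 581.5 -135.4  147.8] z92: [586.2 -99.1  92. ]
[-27.9  -2.  120. ] [ 575.9 -174.6  108.3] z92: [ 576.8 -168.    92. ]
[  1.1 -37.1 120. ] [ 543.9 -149.5  128.7] z92: [ 541.1 -129.7   92. ]
[  1.   33.3 120. ] [ 613.7 -159.3  128.7] z92: [ 621.4 -140.8   92. ]
[ 58.2  -1.  120. ] [ 585.2 -114.4  169.1] z92: [593.7 -51.   92. ]
```

```bash
cat >> h.py <<'E'
PIV=PIV+np.array([-1.5,0,0])
def st():
    s=sense();e=s["eef_pos"]-PIV;a=np.arctan2(-e[1],-e[0])-A0
    print("t %.2f r %.1f sw %.3f z %.1f F"%(s["t"],np.hypot(*e[:2]),(a+np.pi)%(2*np.pi)-np.pi,e[2]),np.round(s["ft_force"],1))
E
python3 - <<'E'
from h import *
P,R=pose(0,92+45,115+45);move_linear(P,100,R)
P,R=pose(0,92,115);print(move_linear(P,50,R,contact_N=6));st()
c=move_linear(P+[0,0,20],15,R,contact_N=3);print(c);st()
z=sense()["eef_pos"][2]
pause(.1);st()
im=snapshot("wrist");cv2.imwrite("pics/w2.png",im[:,:,::-1])
E
```

```text
False
t 8.53 r 92.2 sw 0.001 z 115.2 F [-0.6 -0.6 -0.8]
True
t 9.38 r 92.2 sw -0.002 z 126.7 F [ 1.7 -1.1 -2.1]
t 9.47 r 92.0 sw -0.004 z 126.5 F [-0.2 -0.9  0.3]
```

View pics/w2.png

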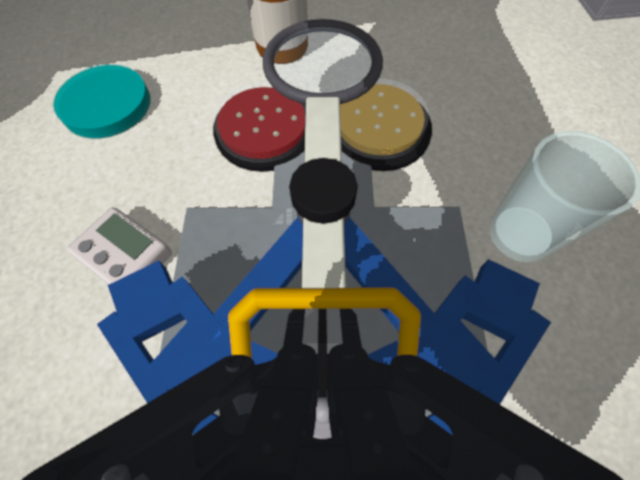

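The ring's upper bar is at rows 288–308, with the shut fingers beneath it and centred between the ring sides (230 and 420). I'll go 8 mm deeper along the finger, then lift in steps while watching the force.

Run:
```python
from h import *
P,R=pose(0,86.5,121);move_linear(P,40,R,contact_N=6);st()
for i in range(14):
    P=P+[0,0,2.];move_linear(P,20,R);pause(.12)
    st()
    f=sense()["ft_force"]
    if f[2]<-30 : break
    if i==3: z0=P[2]
    if f[2]<-4:
        for j in range(3):
            P=P+[0,0,2.];move_linear(P,20,R);pause(.1);st()
        break
im=snapshot("wrist");cv2.imwrite("pics/w3.png",im[:,:,::-1])
```

```text
t 9.87 r 86.1 sw -0.003 z 120.6 F [ 0.4  0.1 -1.7]
t 10.23 r 86.6 sw -0.002 z 122.8 F [-1.  -0.3 -4.1]
t 10.58 r 86.6 sw -0.000 z 125.0 F [-1.4 -0.9 -5.5]
t 10.93 r 86.6 sw 0.000 z 127.0 F [-0.1 -2.3 -5.6]
t 11.28 r 86.5 sw 0.000 z 129.0 F [ 0.2 -2.6 -5.9]
```

View pics/w3.png

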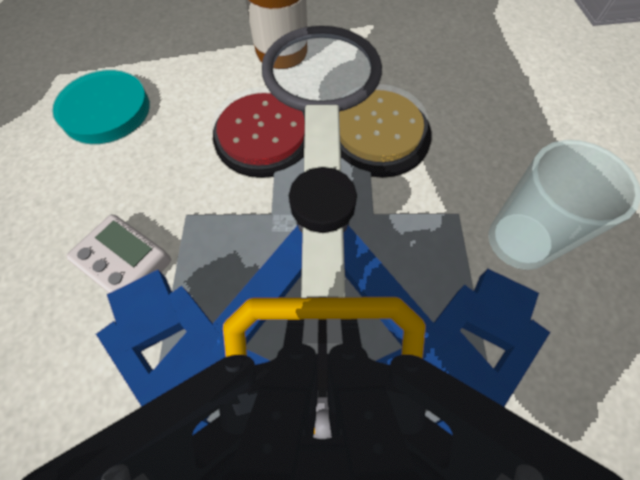

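Still hooked: steady pull of about 5.5 N and the pin is rising (bar now at rows 298–318). I'll lift on to about 16 mm and swing.

Run:
```python
from h import *
P,R=pose(0,86.5,138.5);print(move_linear(P,20,R,contact_N=9));pause(.1);st()
for sw in(.06,.12,.18):
    P,R=pose(sw,86.5,138.5);print(move_linear(P,25,R,contact_N=12));st()
im=snapshot("wrist");cv2.imwrite("pics/w4.png",im[:,:,::-1])
```

```text
False
t 12.06 r 86.5 sw -0.000 z 138.4 F [ 0.5 -2.5 -7. ]
False
t 12.42 r 86.5 sw 0.063 z 138.3 F [ 0.5 -2.7 -7.8]
False
t 12.78 r 86.5 sw 0.122 z 138.4 F [ 1.4 -1.8 -7.9]
False
t 13.13 r 86.5 sw 0.182 z 138.4 F [ 1.4 -3.  -6.5]
```

View pics/w4.png

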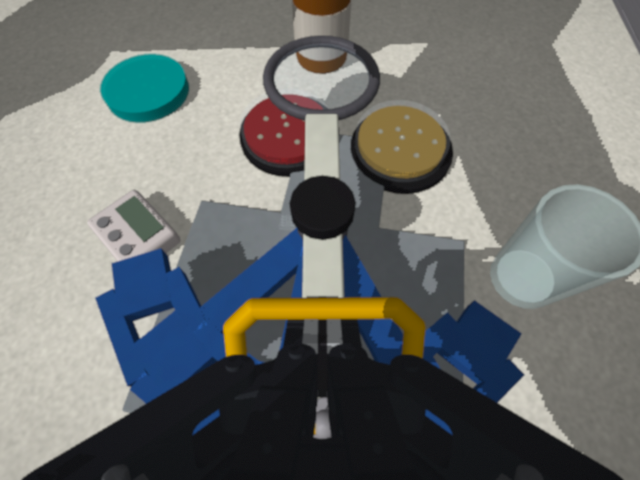

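The arm follows without slip: cap and ring are both still centred at column 323. I'll swing to just short of the hole and lower, then check by force whether the pin rides on the plate.

Run:
```python
from h import *
for sw in(.24,.30,.36,.398):
    P,R=pose(sw,86.5,138.5);print(move_linear(P,25,R,contact_N=12))
st()
im=snapshot("wrist");cv2.imwrite("pics/w5.png",im[:,:,::-1])
for z in(134,131,128):
    P,R=pose(.398,86.5,z);move_linear(P,20,R);pause(.15);st()
im=snapshot("wrist");cv2.imwrite("pics/w6.png",im[:,:,::-1])
for n in "456":
    im=cv2.imread(f"pics/w{n}.png")[:,:,::-1].copy();print(n,cv2.boundingRect(biggest(yellow(im)[:345])))
```

```text
False
False
False
False
t 14.54 r 86.6 sw 0.400 z 138.4 F [ 1.3 -3.6 -7.8]
t 15.12 r 86.6 sw 0.397 z 133.9 F [ 2.  -5.  -6.1]
t 15.57 r 86.5 sw 0.399 z 130.9 F [ 2.3 -4.9 -4.9]
t 16.02 r 86.6 sw 0.406 z 127.3 F [  7.6  -4.2 -10.3]
4 (223, 298, 164, 47)
5 (223, 298, 201, 47)
6 (224, 298, 201, 47)
```

View pics/w6.png

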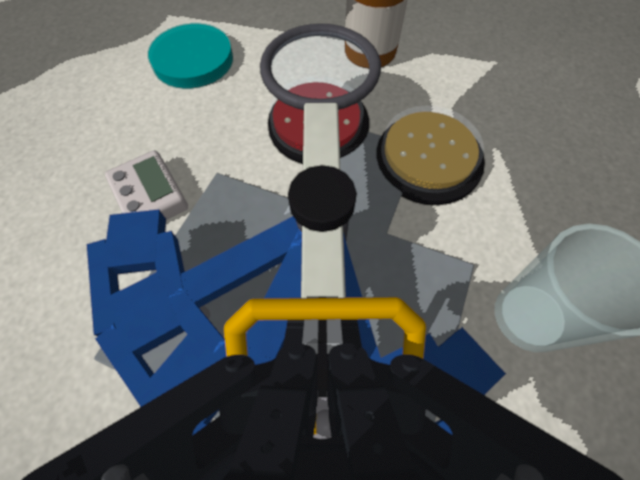

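The ring followed the finger down below riding height, so the pin is in the new hole. I'll lower on to release it, then look.

Run:
```python
from h import *
for z in(124,121,118,115):
    P,R=pose(.41,86.5,z) if z>115 else pose(.41,91,115);move_linear(P,20,R,contact_N=10);pause(.12);st()
P,R=pose(.41,91+85,115+85);print(move_linear(P,60,R,contact_N=10));st();pause(.2)
s=sense();im=snapshot("wrist");cv2.imwrite("pics/w7.png",im[:,:,::-1])
x,y,w,h=cv2.boundingRect(biggest(yellow(im)));print(x,y,w,h)
C=get_calibration("wrist");M=C["mount"];T=s["eef_pos"];R=Ro.from_euler("xyz",s["ee_rot"],degrees=True).as_matrix()
zt=R[:,2]; 
a=A0+.419;i=np.array([np.cos(a),np.sin(a),0]);c0=PIV-i*111+[0,0,127];zc=(R.T@(c0-T))[2]
for uv in((x+w/2,y+4),(x+w/2,y+h-4)):
    d=M[:3,:3]@np.linalg.inv(C["mtx"])@[*uv,1.];p=M[:3,3]+d*(zc-M[2,3])/d[2];q=R@p+T
    e=q-PIV;print(np.round(q,1),"r",np.hypot(*e[:2]),"sw",(np.arctan2(-e[1],-e[0])-A0+np.pi)%(2*np.pi)-np.pi)
```

```text
t 16.54 r 86.5 sw 0.411 z 123.6 F [ 2.5 -4.7 -6.1]
t 16.96 r 86.2 sw 0.409 z 120.8 F [ 0.3 -1.5 -5.1]
t 17.38 r 86.4 sw 0.411 z 118.2 F [0.5 0.7 0.2]
t 17.91 r 91.0 sw 0.410 z 115.0 F [ 0.3 -0.7  0.9]
False
t 20.06 r 175.8 sw 0.410 z 199.9 F [-0.6 -1.  -0.2]
267 205 111 84
[ 618.5 -132.5  147.1] r 90.87912148174303 sw 0.4103778962273772
[ 629.  -170.5  107.7] r 130.2468129324755 sw 0.4098941235222098
```

View pics/w7.png

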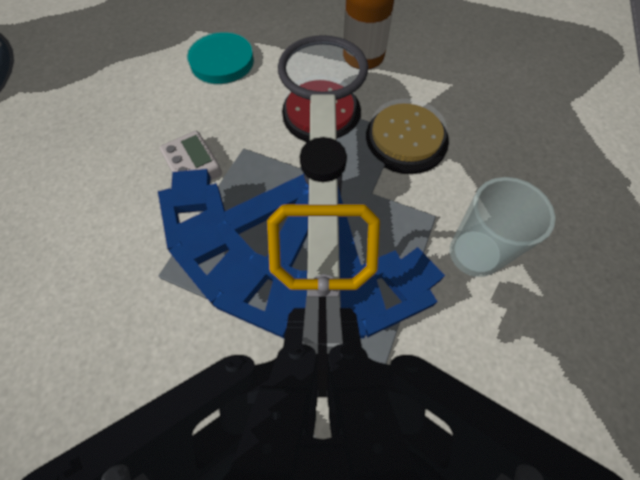

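The ring bars sit at heights 147 and 108, the same as with the pin home at the start, and the swing reads 0.41. The lens (323,67) is over the red dish. I'll back off and hand in.

Run:
```python
from h import *
P,R=pose(.41,190,300);move_linear(P,120,R);pause(.5);st()
print(close_job())
```

```text
t 21.80 r 190.0 sw 0.410 z 300.0 F [-1.2  0.1 -0. ]
the job is handed in; nothing more can be done
None
```

The magnifier is one hole over with its lens above the red dish: measured swing is 0.41 rad, and ring height and force both show the pin home. I handed the job in at about 22 s with the robot clear of everything.

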